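# Hang the dipping basket on the snap hook to drain

## Task

Hang the loaded dipping basket on the drain stand whose hook has a sprung gate: bring its tall ring over the hook's nose, press the gate in with it so that the ring drops into the hook and the gate snaps shut behind it, and leave the basket hanging level and still, out of your grip. Keep the basket upright on the way, and do not shift the other things on the bench.

Things in the scene. Friction and masses are not known exactly. Their poses are not given: they have to be found in the camera images.
- basket: Open wire basket of plain steel with three cast brass lugs in it, about 0.4 kg: 200 long (x) by 90 wide (y) by 50 high, standing upright (z up) on the bench. A tall closed D-shaped ring of steel bar is welded upright across its mouth, along its length at mid width. Origin: centre of the underside. It may hang either way round.
- ring_top (a point): Middle of the ring's straight top bar, on its axis, 160 above the basket's underside; axes as the basket's. The ring lies in the x-z plane, all of 10 mm round bar: top bar straight from x = -82 to +82, legs at x = +/-95, lower bar on the basket's rim 110 below this point. Room for the hook inside the ring: 100 high.
- latch_stand: Drain stand with the gated hook, fixed. Origin on the bench under the hook seat; z up, y horizontal from the post through the hook to its nose, x across the hook. Base 230 (x) by 235 (y = -148 to +88); drip tray 215 by 145 on it, rim 24 above the bench. Square post 30 by 30 at y = -110, top at 280. A 26 wide arm carries the hook's 32 wide plate: face at y = -43, top at 276.
- hook_seat (a point): Bottom of the hook: where the axis of the ring's 10 mm bar lies when hung, 210 above the bench over the stand's origin, axes as the stand's; the hung bar lies along x. Forged hook of 16 to 18 mm bar in the y-z plane, open upward and outward (+y). From this point: underside of the hook at z = -23; free inside from y = -18 to +20, closed above by the gate.
- hook_nose (a point): Centre of the rounded end (8 mm radius) of the hook's nose: y = +29, z = +30 from the seat, so its top is 38 above the seat. The way in is over this nose from the +y side, top bar above it and basket below the hook.
- gate_tip (a point): Free tip of the sprung gate, a 17 wide steel flap pivoted at y = -21, z = +62 from the seat. Shut, it slopes down and out to this tip at y = +21, z = +34, inside the nose. A bar brought over the nose and lowered at y = 0 to +15 meets the gate with its axis 45 to 60 above the seat, pushes it in, and drops past the tip 15 to 30 above the seat.
- gate (a joint): Angle of the sprung gate: 0 shut against the nose, growing as it is pushed in and down, at most 0.9 rad. It springs back by itself. The bar passes at about 0.3 to 0.7 rad. Pressing it takes roughly 8 to 15 N; the basket's own weight does not.
- plain_stand: The other drain stand, fixed, of the same build but with a plain open hook without gate, on which a copper ladle hangs. Not to be used. Origin: on the bench under the hook; axes as those of hook_seat.
- planishing_hammer: Hammer with 240 mm wooden handle lying on the bench; leave it. Origin: on the bench near the middle of its handle, x along the handle to the head.
- copper_mug: Copper mug 72 across, 85 high; leave it. Origin: centre of its underside.
- flux_jar: Glass jar 64 across, 75 high; leave it. Origin: centre of its underside.
- spray_bottle: White bottle 68 across, 170 high; leave it. Origin: centre of its underside.
- flux_brush: Brush lying on the bench; leave it. Origin: on the bench below its middle, x along it.
Mind the look-alikes: they are no part of the job. What is shaped like the basket but blue or purple is not meant.

How it is judged:
On the way:
1. the ring's top bar, in the mouth of the hook, presses the gate inward (value of joint gate above 0.25 rad and distance between ring_top and hook_seat below 0.065 m).
At the end, for the whole second after the job is handed in: The gate is shut (under 0.08 rad). The middle of the ring's top bar lies at the hook seat within 20 mm along the hook, 35 mm across it and in height from 12 mm below to 15 mm above, so the basket hangs from the hook; the basket is level within 0.3 rad and still, and released (value of joint gate below 0.08 rad and y of ring_top in the frame of hook_seat between -0.02 and 0.02 m and x of ring_top in the frame of hook_seat between -0.035 and 0.035 m and z of ring_top in the frame of hook_seat between -0.012 and 0.015 m and angle between basket's own z axis and vertical below 0.3 rad and linear speed of basket below 0.05 m/s and angular speed of basket below 0.5 rad/s); the robot touches nothing.
It fails at once if the basket is tipped by more than 0.6 rad (angle between basket's own z axis and vertical above 0.6 rad).
It fails at once if another thing on the bench is shifted by more than 40 mm (distance of any of planishing_hammer, copper_mug, flux_jar, spray_bottle, flux_brush from where it was at the start of the episode above 0.04 m).
It also fails if it takes over 48 s, if anything falls off the work surface, if the arm or the gripper's body presses on something with over 40 N, if the wrist force passes 120 N, or if a joint passes its speed limit or range.

## Robot

A 7-joint arm with a two-finger parallel gripper is mounted at the origin on the work surface. World frame = base frame: x ahead of the robot, y to its left, z up, the work surface at z = 0. Lengths are in m, angles in rad, forces in N, time in s.
With the tool pointing down it reaches from about 0.4 to 0.875 m from the base axis. Payload 19.3 kg.
Tool frame: the origin (TCP) lies on the centre line of the jaws, within the pads' length; the fingertips stand 25 mm ahead of it and the grasp point (between the pads) lies 6 mm ahead of it (tips_ahead is the distance from the TCP to the fingertips, in m); z points along the fingers, y is the direction in which the jaws open and shut (so a half turn about z gives the same grasp; the last joint's range is limited). The gripper opens to 85 mm and grips with 20 to 120 N. Pads are 22 mm wide; open, the fingers measure 114 mm over their backs; the gripper's body (76 mm by 85 mm) begins 54 mm behind the grasp point. The pads swing forward as they close: fully open they stand 13 mm farther back than shut.
Start: joints at [-1.232, 0.521, -0.036, 1.599, 0.021, 1.021, -0.113], TCP at [0.248, 0.573, 0.256] pointing down, gripper open.
Joint ranges: [-2.91, 2.91], [-0.3, 2.13], [-1.5, 1.42], [0.17, 2.43], [-1.26, 4.41], [0.16, 1.93], [-2.52, 2.52]. Speed limits (rad/s): [1.89, 1.89, 2.39, 2.39, 3.01, 3.01, 3.01].

## Interface

Orientations are given as [roll, pitch, yaw] about the fixed x, y, z axes, in that order (R = Rz(yaw) Ry(pitch) Rx(roll)).
In Python, from workcell import observe, grab_frame, job_done, outline_of, tips_ahead gives the robot as it stands. The module is installed in compiled form; this text tells all that it offers.
- The arm moves only by the tool move_arm, never from a script. Its argument "motion" is a list of rows, each a list of 2 entries, a list of its own where there are three numbers: the shift along the world's x, y, z in mm, then the turn, a rotation vector about the world's x, y, z in rad. A call has 1 to 12 rows; each row is the pose to reach, as a shift and turn from the pose commanded when the call began; what a row does not reach only later rows make up. A row lasts 1/8 s, in which the tool goes at most 62.5 mm and 10.7 degrees, less where a joint would pass 70% of its speed; a pose out of reach is approached as far as the arm can. A call with a gripper value outside its range is refused whole. "jaw" is the finger opening in mm, from 0 to 85.4, set as the call begins (left out, the last holds). The fingers move at their own pace and stop on an object; "grip_force" is the grip in N (left out, the last holds). Time passes only in rows, so rows that repeat a pose let the fingers close. It gives the time, the measured TCP pose, the force and the opening at its end, in the units of the state.
- observe(): the state, without advancing time (a new reading comes with each control period).
- grab_frame(name): name is "side" or "top"; returns a dict with "frame" (420x560x3 uint8, red, green, blue), "fx", "fy", "cx", "cy" (pixels), "T" (4x4, takes a point from camera to world coordinates). Camera axes: x right, y down, z forward; pixel columns grow to the right and rows downward; lengths in m; the calibration is good to about 2 mm. A picture is of the moment at which its call begins. There is no depth.
- job_done(): hands the job in, once; it reports no verdict.
Trained networks look in the newest picture that a camera, given by its name, has taken for a name from the list of things; names that differ only in an ending like _2 or _b are one class to them, and where a whole thing is asked for, a point or a joint stands for the part that bears it (a point fixed in the world has none). Each returns a list of dicts, best first, with "score" (0 to 1); they miss things now and then, are a little off and sometimes report something else, mostly with a low value. They report only what shows in the picture. A call takes as long as a camera call. They do not tell look-alikes from the thing itself.
- outline_of(label, camera): "pixels" (420x560 bool, what is visible of it) and "pixel" ([column, row] in pixels, amid what is visible of it).
The state is a dict: "clock": time; "qpos": joint angles; "qd": joint speeds; "joint_efforts": joint torques, N m; "position": TCP position; "tool_rot": TCP orientation; "force": force on the tool from outside, world axes, zero at the start; "moment": the same for the moment, N m; "grip_width": finger opening in m.
Only numpy, scipy, OpenCV 4.12 (cv2) and the standard library are available. Lean on these libraries where they do the work, as an engineer would, in place of code of your own. Each camera call takes 0.05 s, during which the arm holds its last target.

## Working session

There is one attempt and no reset: what is moved stays moved. The work goes in short steps, Python scripts to look and compute and a tool call to move; the robot and the scene stay as the last step left them, time stands still between calls to the robot, and variables do not carry over. Pictures are saved under pics/ and viewed, and the job is handed in when it is done.

Besides the shell and the picture viewer there is one more tool, called after "Request:" as a command line: name --argument value ..., lists and objects as JSON in quotes. move_arm: Moves the arm, as the interface text tells. Its arguments: {"type":"object","properties":{"motion":{"type":"array"},"jaw":{"type":"number"},"grip_force":{"type":"number"}},"required":["motion"]}

```bash
mkdir -p pics; cat > h.py <<'E'
import numpy as np, cv2
from workcell import *
def save(n,f): cv2.imwrite(f'pics/{n}.png',cv2.cvtColor(f,cv2.COLOR_RGB2BGR))
def proj(c,p):
    T=np.array(c['T']); q=(np.asarray(p)-T[:3,3])@T[:3,:3]
    return np.stack([c['fx']*q[...,0]/q[...,2]+c['cx'],c['fy']*q[...,1]/q[...,2]+c['cy']],-1)
def ray(c,uv):
    T=np.array(c['T']); d=T[:3,:3]@np.array([(uv[0]-c['cx'])/c['fx'],(uv[1]-c['cy'])/c['fy'],1]); return T[:3,3],d
def atz(c,uv,z):
    o,d=ray(c,uv); return o+d*(z-o[2])/d[2]
E
python3 - <<'E'
from h import *
import pickle
C={}
for n in('side','top'):
    c=grab_frame(n);C[n]=c;save(n+'0',c['frame']);print(n,c['fx'],c['fy'],c['cx'],c['cy'],np.round(c['T'],3))
    for l in('basket','latch_stand','plain_stand','gate'):
        for d in outline_of(l,n)[:3]: print(l,round(d['score'],2),d['pixel'],d['pixels'].sum())
pickle.dump(C,open('c.pkl','wb'))
s=observe();print({k:s[k] for k in('clock','position','tool_rot','force','grip_width')},tips_ahead)
E
```

```text
side 448.6837907397633 448.6837907397633 279.0902594311754 217.46382300594652 [[ 0.823 -0.29   0.488 -0.11 ]
 [-0.567 -0.414  0.712 -0.941]
 [-0.005 -0.863 -0.505  0.831]
 [ 0.     0.     0.     1.   ]]
basket 0.9 [151.7, 226.0] 1214
basket 0.85 [302.1, 262.7] 1747
basket 0.6 [264.1, 391.7] 3406
latch_stand 0.66 [370.6, 335.2] 8582
plain_stand 0.62 [235.1, 208.3] 2924
top 438.7956863035209 438.7956863035209 280.90931607279447 210.0524720244822 [[ 0.025 -0.997  0.072  0.432]
 [-0.999 -0.027 -0.02   0.013]
 [ 0.022 -0.071 -0.997  1.329]
 [ 0.     0.     0.     1.   ]]
basket 0.86 [302.2, 191.1] 693
basket 0.83 [136.9, 301.4] 1640
basket 0.7 [405.9, 325.0] 1328
latch_stand 0.6 [408.9, 215.1] 6333
latch_stand 0.54 [167.7, 194.0] 6018
plain_stand 0.92 [167.8, 193.3] 5881
gate 0.72 [425.9, 210.8] 175
{'clock': 0.5, 'position': array([0.24845362, 0.57348694, 0.25629265]), 'tool_rot': array([-3.14155526e+00, -1.54311871e-06,  2.73274089e+00]), 'force': array([-0.09372945, -0.74424145, -0.79546634]), 'grip_width': 0.08525189912342263} 0.025
```

```bash
ls pics
```

```text
side0.png
top0.png
```

View pics/side0.png

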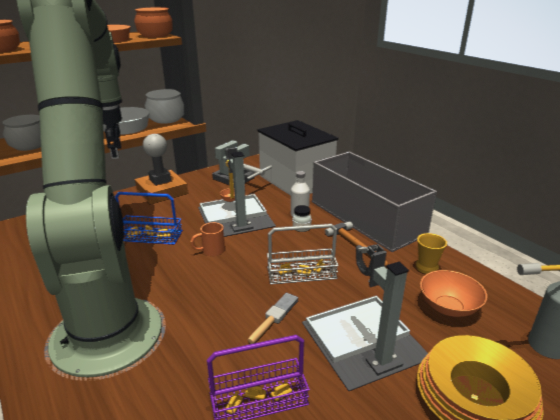

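View pics/top0.png

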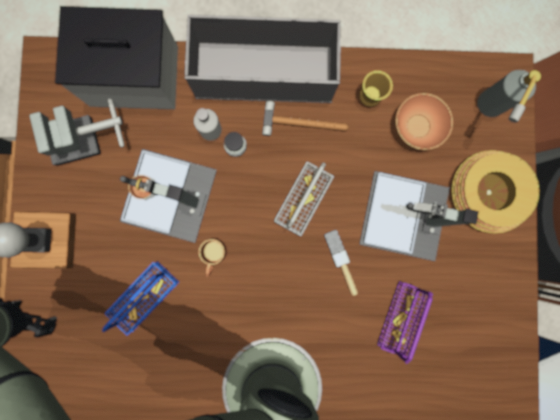

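The steel basket stands at the centre (top 303,198; side 302,262). The gated stand is on the right (top 408,215; side 370,335), and the plain stand with the ladle is at top 168,194. I'll zoom in next.

```bash
python3 - <<'E'
from h import *
import pickle
C=pickle.load(open('c.pkl','rb'))
def crop(n,x0,y0,w,h,s=4):
    return cv2.resize(C[n]['frame'][y0:y0+h,x0:x0+w],None,fx=s,fy=s,interpolation=cv2.INTER_CUBIC)
save('topz_b',crop('top',265,150,80,100,6)); save('topz_s',crop('top',350,160,135,110,5))
save('sidez_b',crop('side',255,215,95,75,7)); save('sidez_s',crop('side',295,210,140,180,3))
E
```

```text
(no output)
```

View pics/topz_b.png

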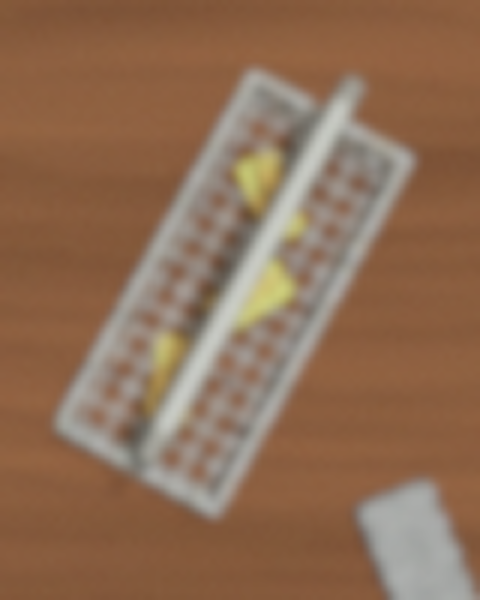

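View pics/topz_s.png

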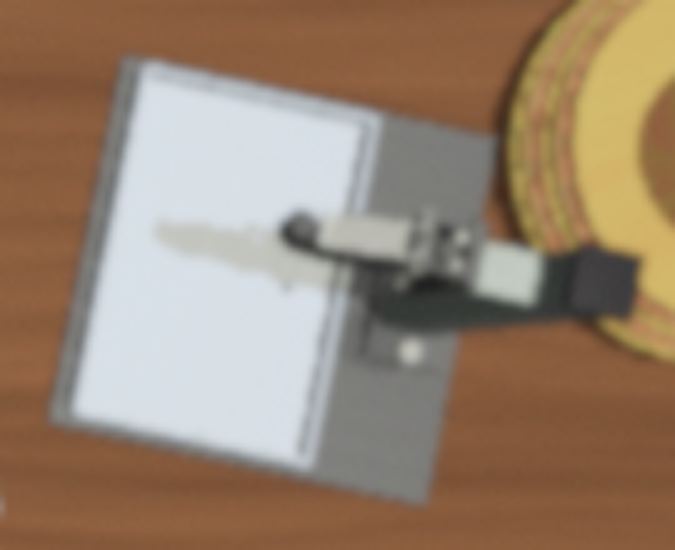

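View pics/sidez_b.png

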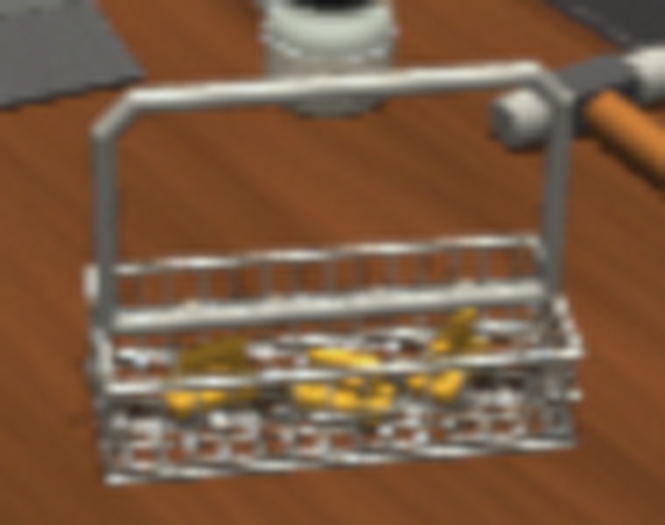

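View pics/sidez_s.png

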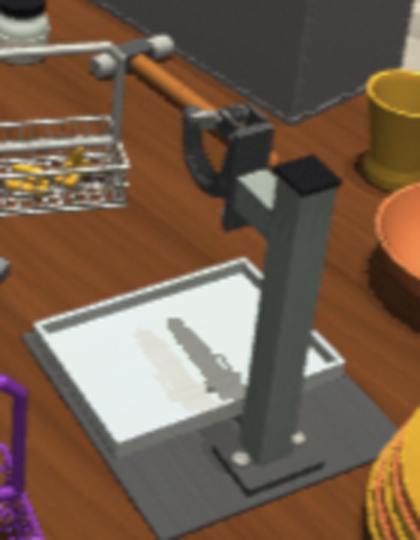

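```bash
cat > fit.py <<'E'
from h import *
import pickle
from scipy.optimize import least_squares
C=pickle.load(open('c.pkl','rb'))
def U(a,s,o): return np.array(a)/s+np.array(o)
def tf(p,P):
    c,s=np.cos(p[2]),np.sin(p[2]); P=np.array(P,float)
    return np.stack([p[0]+c*P[...,0]-s*P[...,1],p[1]+s*P[...,0]+c*P[...,1],P[...,2]],-1)
# basket
T=U([(252,72),(415,158),(215,518),(57,428)],6,(265,150))
bT=[atz(C['top'],u,.05)[:2] for u in T]
b0=np.mean(bT,0); d=bT[0]+bT[1]-bT[2]-bT[3]; print('basket rim',np.round(bT,3),b0,np.arctan2(d[1],d[0]))
rim=[(.1,.045,.05),(.1,-.045,.05),(-.1,-.045,.05),(-.1,.045,.05)]
barT=U([(350,88),(152,445)],6,(265,150)); barS=U([(535,72),(130,98)],7,(255,215))
def rb(p):
    return np.r_[(proj(C['top'],tf(p,rim))-T).ravel(),(proj(C['top'],tf(p,[(.085,0,.16),(-.085,0,.16)]))-barT).ravel(),(proj(C['side'],tf(p,[(.082,0,.16),(-.082,0,.16)]))-barS).ravel()]
r=least_squares(rb,[*b0,np.arctan2(d[1],d[0])]);print('basket',r.x,np.round(r.fun,1))
# stand: post top, tray
for sgn in (0,):
    pt=U([(578,248),(640,258),(634,318),(572,308)],5,(350,160))
    tr=U([(145,65),(382,115),(312,470),(70,415)],5,(350,160))
    trS=U([(245,260),(343,360),(118,445),(38,325)],3,(295,210))
    ptS=U([(308,157),(340,183),(308,197),(273,178)],3,(295,210)) 
    nose=U([(300,230)],5,(350,160))
    def rs(p):
        t=p[3]
        tray=[(.1075,t+.0725,.024),(.1075,t-.0725,.024),(-.1075,t-.0725,.024),(-.1075,t+.0725,.024)]
        post=[(.015,-.095,.28),(.015,-.125,.28),(-.015,-.125,.28),(-.015,-.095,.28)]
        a=[(proj(C['top'],tf(p,post))-pt),(proj(C['top'],tf(p,tray))-tr),
           (proj(C['side'],tf(p,tray))-trS)[[0,1,2,3]],.5*(proj(C['side'],tf(p,[(0,-.11,.28)]))-ptS.mean(0)),.7*(proj(C['top'],tf(p,[(0,.029,.248)]))-nose)]
        return np.concatenate(a).ravel()
    # stand x axis ~ world +x?  y axis from post to nose = world +y-ish
    r2=least_squares(rs,[.45,-.35,0.,.0]);print('stand',r2.x,r2.cost);print(np.round(r2.fun.reshape(-1,2),1))
np.save('bs.npy',np.r_[r.x,r2.x[:3]])
for nm,P in dict(seat=(0,0,.21),nose=(0,.029,.24),tip=(0,.021,.244),ptop=(0,-.11,.28)).items():
    w=tf(r2.x,P);print(nm,w,proj(C['top'],w),proj(C['side'],w))
E
python3 fit.py
```

```text
basket rim [[ 0.669 -0.087]
 [ 0.628 -0.168]
 [ 0.449 -0.073]
 [ 0.491  0.005]] [ 0.55928957 -0.08068804] -0.4800374345640654
basket [ 0.55997616 -0.08019114 -0.48135845] [ 0.  -0.3 -0.4  0.2  0.2 -0.4 -0.5 -0.4 -1.1  2.5  1.5 -1.9 -0.6  0.3
  0.5  0.5]
stand [ 0.52558708 -0.36100813 -0.19135918  0.00356878] 4.654598089937229
[[ 0.7 -0.5]
 [ 0.4  0.2]
 [-0.7  0.3]
 [-0.4 -0.4]
 [ 0.   0.2]
 [-0.5  0.6]
 [-0.2 -0.5]
 [ 0.7  0.1]
 [-0.1 -0.7]
 [ 0.7  1. ]
 [-0.  -0.1]
 [-1.4 -0.1]
 [ 0.1 -1. ]
 [ 0.7 -0.6]]
seat [ 0.52558708 -0.36100813  0.21      ] [417.2660246  208.80710934] [364.70353399 265.75697225]
nose [ 0.53110269 -0.33253748  0.24      ] [409.96794087 205.42196837] [359.0096333 248.5313108]
tip [ 0.52958114 -0.34039145  0.244     ] [413.59434622 205.98273345] [361.03245915 248.88536001]
ptop [ 0.5046658  -0.46900026  0.28      ] [471.21008753 216.48547539] [397.61322576 267.48755495]
```

```bash
cat > plan.py <<'E'
from h import *
from scipy.spatial.transform import Rotation as R
bs=np.load('bs.npy'); s=observe()
p0=s['position'];R0=R.from_euler('xyz',s['tool_rot'])
def pose(x,y,z,yaw,off=-.038,back=.008,t=.5236):
    u=np.array([np.cos(yaw),np.sin(yaw),0]);n=np.array([-u[1],u[0],0])
    tz=np.sin(t)*u-np.array([0,0,np.cos(t)])
    Rm=R.from_matrix(np.stack([np.cross(n,tz),n,tz],1))
    return np.array([x,y,z])+off*u-back*tz, Rm
if __name__=='__main__':
    p,Rm=pose(bs[0],bs[1],.16,bs[2])
    print(p0,p,(p-p0)*1000,(Rm*R0.inv()).as_rotvec(),Rm.as_euler('xyz'))
E
python3 plan.py
```

```text
[0.24845362 0.57348694 0.25629265] [ 0.52274875 -0.06074582  0.1669282 ] [ 274.29512308 -634.23275615  -89.36444822] [-0.22545356 -0.47270198 -0.07083246] [3.14159265 0.5236     2.6602342 ]
```

Request:
move_arm --motion '[[[5,-20,10],[0,0,0]],[[20,-60,25],[0,0,0]],[[40,-110,40],[0,0,0]],[[60,-165,50],[0,0,0]],[[80,-220,55],[0,0,0]],[[105,-275,60],[0,0,0]],[[130,-330,60],[0,0,0]],[[155,-385,60],[0,0,0]],[[180,-440,60],[0,0,0]],[[205,-490,60],[0,0,0]],[[230,-540,60],[0,0,0]],[[245,-570,60],[0,0,0]]]' --jaw 50 --grip_force 110

```text
clock: 2.0
position: [0.4935, 0.0002, 0.3169]
tool_rot: [3.141, 0.001, 2.73]
force: [0.4, 1.2, 0.2]
grip_width: 0.05
```

```bash
python3 plan.py; python3 -c "
from h import *;s=observe();print(s['clock'],s['qpos'].round(2))"
```

```text
[4.93547434e-01 2.28810744e-04 3.16858677e-01] [ 0.52274875 -0.06074582  0.1669282 ] [  29.20131167  -60.97463013 -149.93047908] [-0.22612636 -0.47149081 -0.06812124] [3.14159265 0.5236     2.6602342 ]
2.0 [-0.36  0.25  0.29  1.87 -0.08  1.03  1.12]
```

Request:
move_arm --motion '[[[6,-12,-5],[-0.04,-0.08,-0.01]],[[14,-28,-15],[-0.09,-0.19,-0.03]],[[22,-45,-25],[-0.15,-0.31,-0.045]],[[28,-57,-35],[-0.2,-0.42,-0.06]],[[29,-61,-50],[-0.226,-0.471,-0.068]],[[29,-61,-70],[-0.226,-0.471,-0.068]],[[29,-61,-90],[-0.226,-0.471,-0.068]],[[29,-61,-110],[-0.226,-0.471,-0.068]],[[29,-61,-125],[-0.226,-0.471,-0.068]],[[29,-61,-138],[-0.226,-0.471,-0.068]],[[29,-61,-147],[-0.226,-0.471,-0.068]],[[29,-61,-150],[-0.226,-0.471,-0.068]]]'

```text
clock: 3.5
position: [0.5218, -0.0583, 0.1663]
tool_rot: [-3.139, 0.522, 2.663]
force: [-0.2, 0.7, 0.1]
grip_width: 0.0498
```

```bash
python3 plan.py; python3 -c "
from h import *
t=grab_frame('top');s=grab_frame('side')
a=cv2.resize(t['frame'][140:260,230:350],None,fx=4,fy=4,interpolation=2);b=cv2.resize(s['frame'][200:300,230:350],None,fx=4,fy=4,interpolation=2)
save('g1t',a);save('g1s',b);print(observe()['qpos'].round(2))"
```

```text
[ 0.52184236 -0.05832045  0.16626723] [ 0.52274875 -0.06074582  0.1669282 ] [ 0.90638854 -2.42537247  0.66097054] [ 0.00104862 -0.00216189 -0.00152108] [3.14159265 0.5236     2.6602342 ]
[-0.46  0.42  0.34  2.32  1.57  0.17 -0.61]
```

View pics/g1t.png

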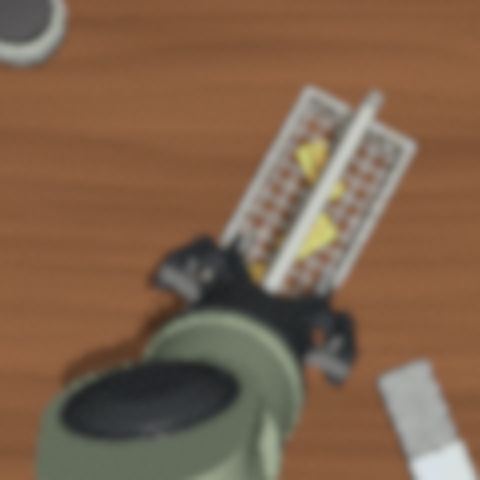

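View pics/g1s.png

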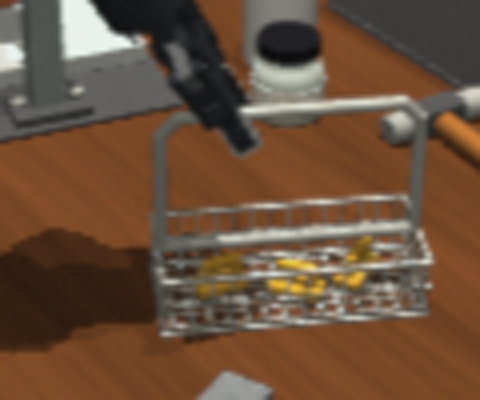

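The fingers straddle the bar near its near-left part (side view, about 240,130 in the crop). J6 is close to its limit here, so I'll check tracking with a small correction and then close.

Request:
move_arm --motion '[[[0,-1,0],[0,0,0]],[[0,-1,0],[0,0,0]]]'

```text
clock: 3.85
position: [0.5225, -0.0587, 0.1667]
tool_rot: [-3.14, 0.523, 2.663]
force: [0.5, -0.3, -0.1]
grip_width: 0.0497
```

```bash
python3 plan.py; python3 -c "
from h import *
print(observe()['qpos'].round(3))"
```

```text
[ 0.52246936 -0.05871018  0.16667729] [ 0.52274875 -0.06074582  0.1669282 ] [ 0.27938829 -2.03564246  0.25090393] [ 0.00096418 -0.00143898 -0.00215049] [3.14159265 0.5236     2.6602342 ]
[-0.454  0.422  0.342  2.318  1.572  0.17  -0.614]
```

Request:
move_arm --motion '[[[0,0,0],[0,0,0]],[[0,0,0],[0,0,0]],[[0,0,0],[0,0,0]],[[0,0,0],[0,0,0]],[[0,0,0],[0,0,0]],[[0,0,0],[0,0,0]]]' --jaw 0 --grip_force 115

```text
clock: 4.6
position: [0.5225, -0.0581, 0.1665]
tool_rot: [-3.14, 0.522, 2.664]
force: [-5.4, 3.4, 9.7]
grip_width: 0.0064
```

Request:
move_arm --motion '[[[0,0,3],[0,0,0]],[[0,0,10],[0,0,0]],[[0,0,20],[0,0,0]],[[0,0,35],[0,0,0]],[[0,0,50],[0,0,0]],[[0,0,65],[0,0,0]],[[0,0,80],[0,0,0]],[[0,0,93],[0,0,0]],[[0,0,102],[0,0,0]],[[0,0,108],[0,0,0]],[[0,0,110],[0,0,0]]]'

```text
clock: 5.98
position: [0.5223, -0.0586, 0.2763]
tool_rot: [-3.139, 0.522, 2.664]
force: [-0.5, -0.5, -4.8]
grip_width: 0.0064
```

```bash
python3 -c "
from h import *
print(observe()['qpos'].round(3))
t=grab_frame('top');s=grab_frame('side')
a=cv2.resize(t['frame'][120:270,230:430],None,fx=3,fy=3,interpolation=2);b=cv2.resize(s['frame'][130:300,230:430],None,fx=4,fy=4-.5,interpolation=2)
save('g2t',a);save('g2s',b)"
```

```text
[-0.28   0.175  0.111  2.205  0.735  0.441  0.295]
```

View pics/g2t.png

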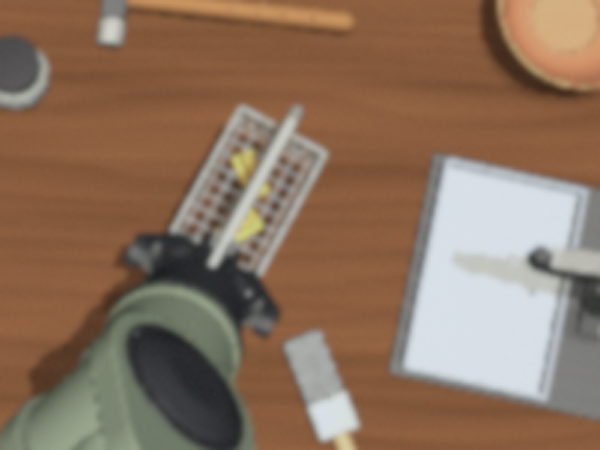

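View pics/g2s.png

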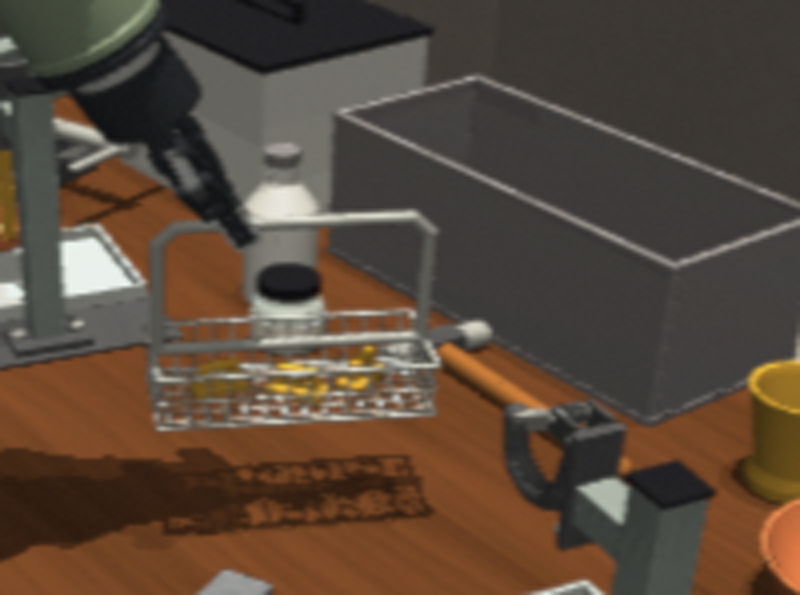

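```bash
cat > ring.py <<'E'
from h import *
from scipy.spatial.transform import Rotation as R
bs=np.load('bs.npy');seat=np.array([bs[3],bs[4],.21]);ys=bs[5]
Rs=R.from_euler('z',ys).as_matrix()
# ring_top in tool frame at grasp
def tool(s): return s['position'],R.from_euler('xyz',s['tool_rot'])
pg=np.array([.5225,-.0581,.1665]);Rg=R.from_euler('xyz',[-3.14,.522,2.664])
yb=2.664-np.pi;u=np.array([np.cos(yb),np.sin(yb),0]);n=np.array([-u[1],u[0],0])
OFF=np.load('off.npy') if __import__('os').path.exists('off.npy') else np.zeros(3) # along u,n,z
ring=np.array([bs[0],bs[1],.16]);ring=ring-n*((ring-pg)@n)+OFF[0]*u+OFF[1]*n+OFF[2]*np.array([0,0,1])
Lr=Rg.inv().apply(ring-pg);Lu=Rg.inv().apply(u)
def now(s):
    p,Rr=tool(s);return p+Rr.apply(Lr),Rr.apply(Lu)
def goal(s,x,y,z):
    "shift mm and rotvec taking ring to (x,y,z) mm in seat frame, aligned"
    p,Rr=tool(s);c,uu=now(s)
    a=ys-np.arctan2(uu[1],uu[0]);D=R.from_euler('z',a)
    tgt=seat+Rs@(np.array([x,y,z])/1000)
    pn=tgt+D.apply(p-c)
    return (pn-p)*1000,a
def inseat(s):
    c,uu=now(s);return Rs.T@(c-seat)*1000,np.arctan2(uu[1],uu[0])-ys,uu[2]
E
python3 - <<'E'
from ring import *
s=observe();c,uu=now(s);print(c,uu,inseat(s),s['force'])
t=grab_frame('top');S=grab_frame('side')
print(proj(t,c+.085*uu),'meas 329,156');print(proj(S,c+.082*uu),'336.25,191.4',proj(S,c-.082*uu),'272,195.7')
for g in((0,110,60),(0,75,60),(0,12,60)): print(g,goal(s,*g))
E
```

```text
[ 0.56088684 -0.07851512  0.26960559] [ 8.87841042e-01 -4.60150284e-01  3.65808068e-05] (array([-19.0728918 , 284.05035147,  59.6055909 ]), np.float64(-0.2868052833534501), np.float64(3.658080679996319e-05)) [-0.59761062  0.62818945 -4.25145935]
[326.70677764 159.20356421] meas 329,156
[332.78899382 191.1019576 ] 336.25,191.4 [273.53145369 194.81543782] 272,195.7
(0, 110, 60) (array([ -18.45873032, -186.22655842,    0.3944091 ]), np.float64(0.2868052833534501))
(0, 75, 60) (array([ -25.11550063, -220.58769066,    0.3944091 ]), np.float64(0.2868052833534501))
(0, 12, 60) (array([ -37.09768719, -282.4377287 ,    0.3944091 ]), np.float64(0.2868052833534501))
```

Request:
move_arm --motion '[[[-1,-6,0],[0,0,0.01]],[[-3,-20,0],[0,0,0.03]],[[-5,-42,0],[0,0,0.06]],[[-8,-67,0],[0,0,0.09]],[[-11,-92,0],[0,0,0.125]],[[-13,-117,0],[0,0,0.16]],[[-16,-142,0],[0,0,0.195]],[[-19,-165,0],[0,0,0.23]],[[-22,-186,0],[0,0,0.26]],[[-24,-203,0],[0,0,0.28]],[[-25,-215,0],[0,0,0.287]],[[-25,-220,0],[0,0,0.287]]]'

```text
clock: 7.68
position: [0.4966, -0.2799, 0.2759]
tool_rot: [-3.139, 0.522, 2.949]
force: [-0.5, 0.3, -4.6]
grip_width: 0.0066
```

```bash
python3 - <<'E'
from ring import *
s=observe();c,uu=now(s);print(c,uu,inseat(s),s['force'],s['qpos'].round(2))
t=grab_frame('top');S=grab_frame('side')
print(proj(t,c+.085*uu)-(330,130),proj(t,c)-(330,130))
print(proj(S,c+.082*uu)-(260,150),proj(S,c-.082*uu)-(260,150))
print('seat',proj(t,seat)-(330,130),proj(S,seat)-(260,150))
for g in((0,12,60),): print(g,goal(s,*g))
save('h1t',cv2.resize(t['frame'][130:260,330:480],None,fx=4,fy=4,interpolation=2));save('h1s',cv2.resize(S['frame'][150:320,260:440],None,fx=3.5,fy=3.5,interpolation=2))
E
```

```text
[ 0.53927754 -0.28821474  0.26935503] [ 9.81456764e-01 -1.91683369e-01 -3.25553110e-04] (array([-0.40425776, 74.06850815, 59.35502774]), np.float64(-0.0015178676570209715), np.float64(-0.0003255531102588209)) [-0.50466699  0.34116533 -4.57650612] [ 0.84  0.26 -0.42  2.09 -0.08  0.3   1.91]
[72.54496969 36.94477367] [65.7282577  70.60817466]
[118.67771839  71.33834395] [59.02005143 86.12610404]
seat [87.2660246  78.80710934] [104.70353399 115.75697225]
(0, 12, 60) (array([-11.42073949, -61.07714993,   0.64497226]), np.float64(0.0015178676570209715))
```

View pics/h1t.png

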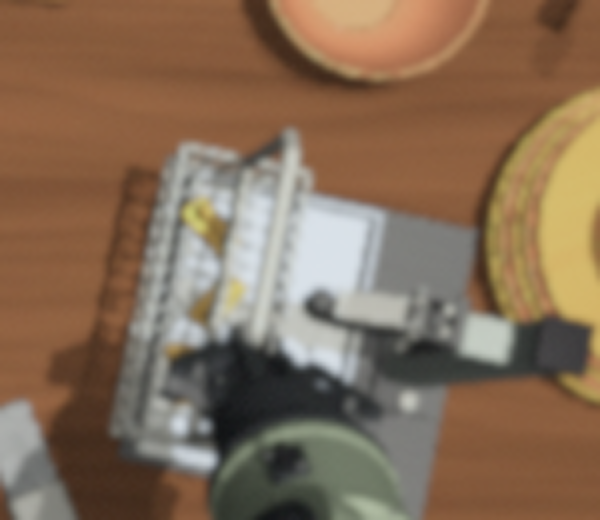

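View pics/h1s.png

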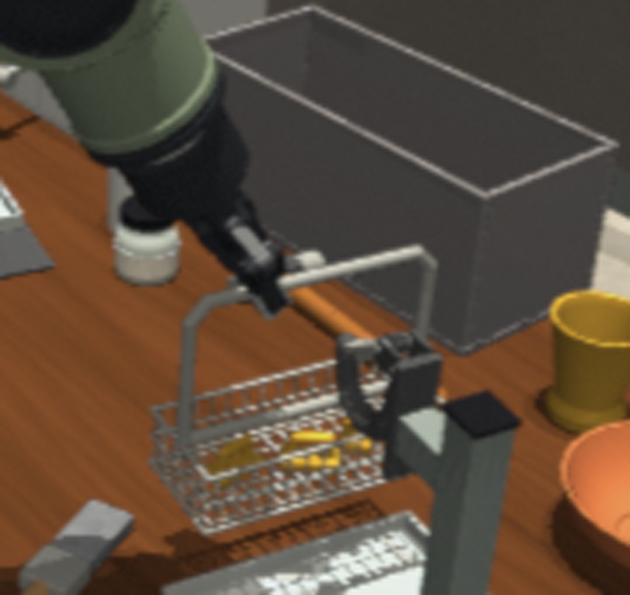

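Request:
move_arm --motion '[[[-1,-4,1],[0,0,0]],[[-2,-11,1],[0,0,0]],[[-4,-20,1],[0,0,0]],[[-6,-30,1],[0,0,0]],[[-7,-40,1],[0,0,0]],[[-9,-49,1],[0,0,0]],[[-10,-56,1],[0,0,0]],[[-11,-60,1],[0,0,0]],[[-11.5,-62,1],[0,0,0]],[[-11.5,-62,1],[0,0,0]]]'

```text
clock: 9.02
position: [0.4859, -0.3404, 0.2773]
tool_rot: [-3.139, 0.522, 2.951]
force: [-0.2, 0.2, -4.0]
grip_width: 0.007
```

```bash
cat > look.py <<'E'
from ring import *
import sys
s=observe();c,uu=now(s);print(c,uu,inseat(s),s['force'],s['qpos'].round(2))
t=grab_frame('top');S=grab_frame('side')
print('bar end top',(proj(t,c+.085*uu)-(350,130))*4)
print('bar ends side',(proj(S,c+.082*uu)-(280,150))*4,(proj(S,c-.082*uu)-(280,150))*4)
for g in((0,10,45),(0,8,20),(0,0,0)): print(g,goal(s,*g))
k=sys.argv[1]
im=np.hstack([cv2.resize(t['frame'][130:260,350:450],None,fx=4,fy=4,interpolation=2),cv2.resize(S['frame'][150:280,330:430],None,fx=4,fy=4,interpolation=2)])
save(k,im)
save(k+'s',cv2.resize(S['frame'][150:330,280:440],None,fx=3.3,fy=3.3,interpolation=2))
E
python3 look.py h2
```

```text
[ 0.52859698 -0.34868106  0.2707834 ] [ 9.81808510e-01 -1.89873608e-01  2.51475375e-04] (array([ 0.61042884, 12.67452577, 60.78339554]), np.float64(0.0003257595087266807), np.float64(0.0002514753753544304)) [-0.18004293  0.19616397 -4.00672112] [ 1.01  0.32 -0.49  2.02 -0.13  0.35  2.07]
bar end top [308.6014274  167.40730906]
bar ends side [457.08553516 332.07813   ] [210.45616333 397.23396357]
(0, 10, 45) (array([ -1.10527364,  -2.4957147 , -15.78339554]), np.float64(-0.0003257595087266807))
(0, 8, 20) (array([ -1.48566052,  -4.45920797, -40.78339554]), np.float64(-0.0003257595087266807))
(0, 0, 0) (array([ -3.00720802, -12.31318106, -60.78339554]), np.float64(-0.0003257595087266807))
```

View pics/h2.png

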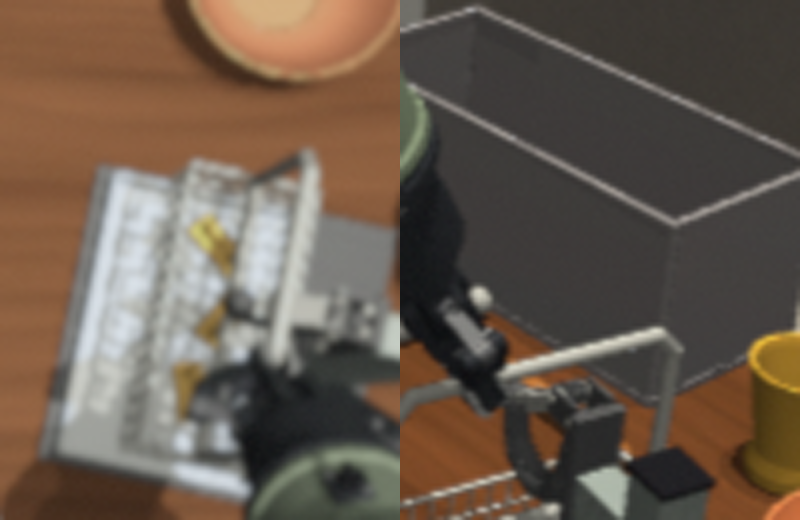

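View pics/h2s.png

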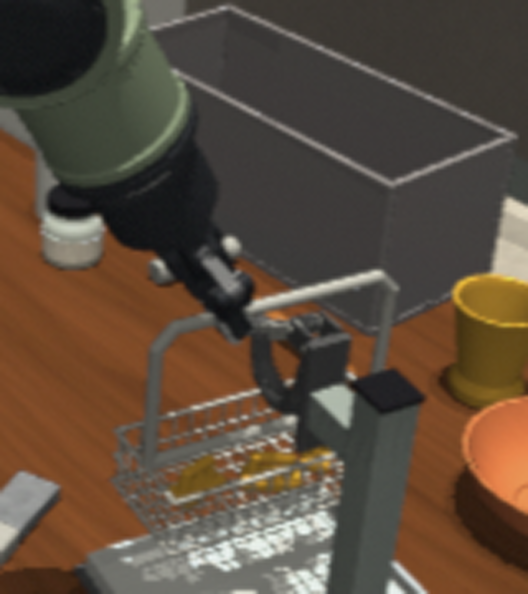

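Request:
move_arm --motion '[[[-0.5,-1,-4],[0,0,0]],[[-1,-2.5,-8],[0,0,0]],[[-1,-2.5,-12],[0,0,0]],[[-1,-2.5,-15],[0,0,0]],[[-1,-2.5,-18],[0,0,0]],[[-1,-2.5,-21],[0,0,0]],[[-1,-2.5,-23],[0,0,0]],[[-1,-2.5,-25],[0,0,0]],[[-1,-2.5,-27],[0,0,0]],[[-1,-2.5,-28],[0,0,0]]]'

```text
clock: 10.38
position: [0.485, -0.3429, 0.2491]
tool_rot: [-3.14, 0.522, 2.951]
force: [1.2, 4.5, 4.0]
grip_width: 0.0063
```

```bash
python3 look.py h3
```

```text
[ 0.52762074 -0.35110003  0.24262736] [ 9.81832708e-01 -1.89748558e-01  1.35308588e-04] (array([ 0.11208134, 10.11404043, 32.62736085]), np.float64(0.0004531296060713841), np.float64(0.0001353085880997803)) [1.18335226 4.50335182 3.9719788 ] [ 1.01  0.36 -0.48  2.05 -0.12  0.29  2.08]
bar end top [296.52087024 176.13244856]
bar ends side [453.03749533 374.82601304] [209.17065839 441.59608945]
(0, 10, 45) (array([-0.12798505, -0.07131742, 12.37263915]), np.float64(-0.0004531296060713841))
(0, 8, 20) (array([ -0.50837193,  -2.03481069, -12.62736085]), np.float64(-0.0004531296060713841))
(0, 0, 0) (array([ -2.02991943,  -9.88878377, -32.62736085]), np.float64(-0.0004531296060713841))
```

View pics/h3.png

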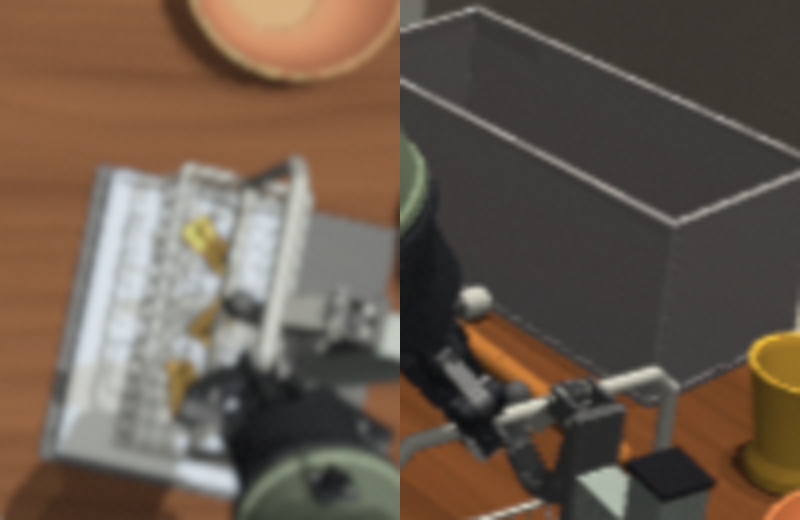

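View pics/h3s.png

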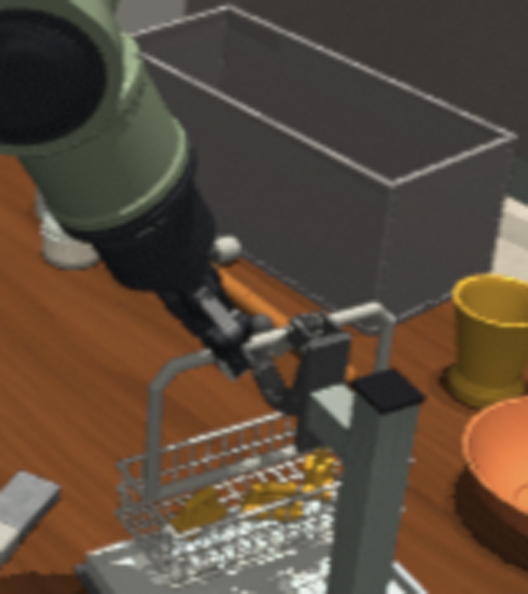

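Request:
move_arm --motion '[[[0,0,-3],[0,0,0]],[[0,0,-6],[0,0,0]],[[0,0,-9],[0,0,0]],[[0,0,-12],[0,0,0]],[[0,0,-15],[0,0,0]],[[0,0,-18],[0,0,0]],[[0,-0.5,-20],[0,0,0]],[[0,-1,-22],[0,0,0]],[[0,-1,-22],[0,0,0]]]'

```text
clock: 11.6
position: [0.4848, -0.3441, 0.2271]
tool_rot: [-3.14, 0.522, 2.95]
force: [-0.1, 0.2, -3.8]
grip_width: 0.0064
```

```bash
python3 look.py h4
```

```text
[ 0.52744801 -0.35239812  0.22061245] [ 9.81741307e-01 -1.90220938e-01  1.48399871e-05] (array([ 0.18939595,  8.80679457, 10.61244771]), np.float64(-2.8011562276997193e-05), np.float64(1.4839987066714532e-05)) [-0.05033804  0.16235142 -3.78340196] [ 1.    0.4  -0.47  2.07 -0.11  0.23  2.08]
bar end top [286.65208464 181.72956111]
bar ends side [449.93342597 406.82907178] [208.26213424 474.61116447]
(0, 10, 45) (array([ 0.0407695 ,  1.20625277, 34.38755229]), np.float64(2.8011562276997193e-05))
(0, 8, 20) (array([-0.33961737, -0.7572405 ,  9.38755229]), np.float64(2.8011562276997193e-05))
(0, 0, 0) (array([ -1.86116487,  -8.61121358, -10.61244771]), np.float64(2.8011562276997193e-05))
```

View pics/h4.png

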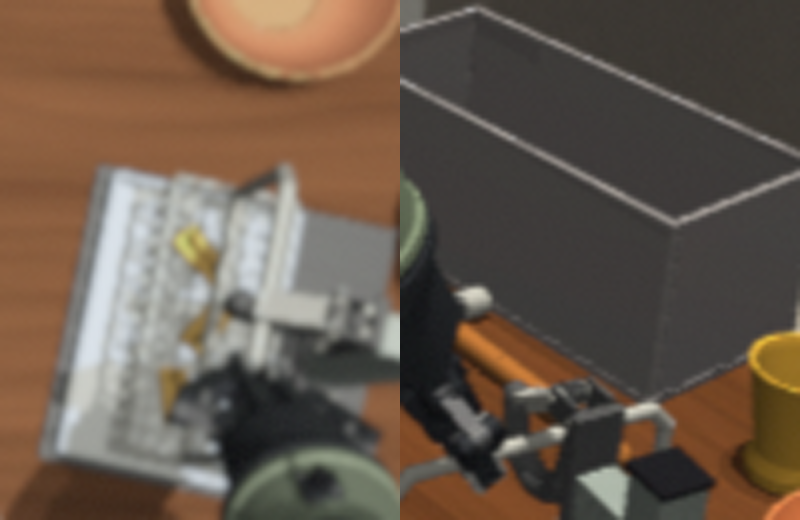

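View pics/h4s.png

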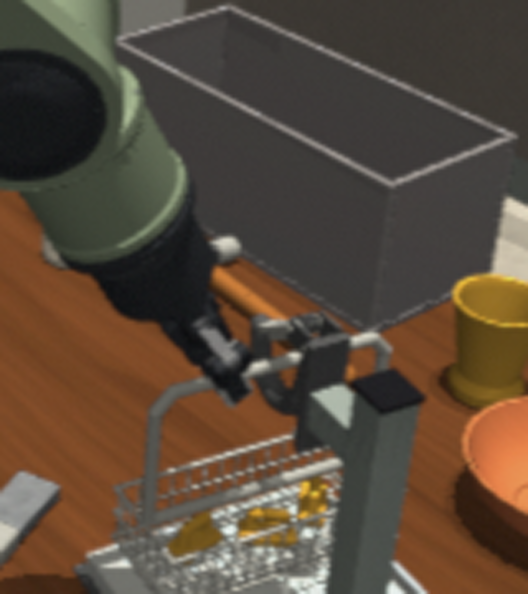

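The gate has sprung back above the bar. The force reads only the basket's weight, and both views show the bar inside the hook under the flap. Next I lower it onto the seat.

Request:
move_arm --motion '[[[-0.5,-2,-1],[0,0,0]],[[-1,-5,-3],[0,0,0]],[[-1.5,-7,-5],[0,0,0]],[[-2,-8.5,-7],[0,0,0]],[[-2,-8.5,-8.5],[0,0,0]],[[-2,-8.5,-9.5],[0,0,0]],[[-2,-8.5,-10],[0,0,0]],[[-2,-8.5,-10],[0,0,0]]]'

```text
clock: 12.7
position: [0.483, -0.3525, 0.2173]
tool_rot: [-3.139, 0.522, 2.951]
force: [0.0, 0.7, -2.9]
grip_width: 0.0064
```

```bash
python3 look.py h5
```

```text
[ 0.52565664 -0.36071028  0.21086106] [ 9.81807294e-01 -1.89879727e-01  3.56889520e-04] (array([0.01164372, 0.30565064, 0.8610561 ]), np.float64(0.00031952096193882396), np.float64(0.0003568895195287528)) [ 0.02099423  0.73058665 -2.86284739] [ 1.01  0.42 -0.47  2.07 -0.1   0.22  2.1 ]
bar end top [294.217465   187.08319545]
bar ends side [456.25262597 427.85974517] [214.53439247 497.07690788]
(0, 10, 45) (array([ 1.8350092 ,  9.53323597, 44.1389439 ]), np.float64(-0.00031952096193882396))
(0, 8, 20) (array([ 1.45462232,  7.5697427 , 19.1389439 ]), np.float64(-0.00031952096193882396))
(0, 0, 0) (array([-0.06692517, -0.28423038, -0.8610561 ]), np.float64(-0.00031952096193882396))
```

Almost carried. I'll lower it another 2 mm.

Request:
move_arm --motion '[[[0,0,-0.7],[0,0,0]],[[0,0,-1.4],[0,0,0]],[[0,0,-1.4],[0,0,0]]]'

```text
clock: 13.18
position: [0.483, -0.3526, 0.2161]
tool_rot: [-3.139, 0.523, 2.951]
force: [-3.8, 2.0, 3.9]
grip_width: 0.0065
```

Request:
move_arm --motion '[[[0,0,0.5],[0,0,0]],[[0,0,0.5],[0,0,0]],[[0,0,0.5],[0,0,0]],[[0,0,0.5],[0,0,0]],[[0,0,0.5],[0,0,0]]]' --jaw 36

```text
clock: 13.8
position: [0.483, -0.3525, 0.2164]
tool_rot: [-3.139, 0.522, 2.951]
force: [0.3, -0.5, -1.1]
grip_width: 0.0364
```

```bash
python3 look.py h6; python3 -c "from h import *; s=observe();print(s['force'],s['grip_width'])"
```

```text
[ 0.52562812 -0.36079202  0.20990687] [ 9.81788883e-01 -1.89974905e-01  3.53222407e-04] (array([-0.00080946,  0.21997065, -0.09312949]), np.float64(0.00022257914114176547), np.float64(0.00035322240737678187)) [ 0.25747364 -0.45217926 -1.06212096] [ 1.01  0.42 -0.47  2.07 -0.1   0.21  2.1 ]
bar end top [293.84449605 187.34978821]
bar ends side [456.13040191 429.26462964] [214.48814808 498.51572148]
(0, 10, 45) (array([ 1.86273069,  9.61084915, 45.09312949]), np.float64(-0.00022257914114176547))
(0, 8, 20) (array([ 1.48234382,  7.64735588, 20.09312949]), np.float64(-0.00022257914114176547))
(0, 0, 0) (array([-0.03920368, -0.2066172 ,  0.09312949]), np.float64(-0.00022257914114176547))
[-0.9162022   0.53147014 -0.2525959 ] 0.036330767692767565
```

View pics/h6.png

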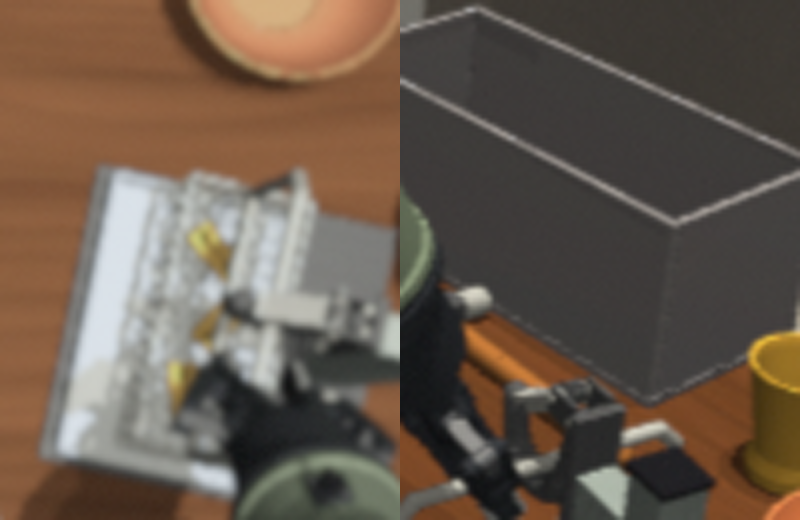

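View pics/h6s.png

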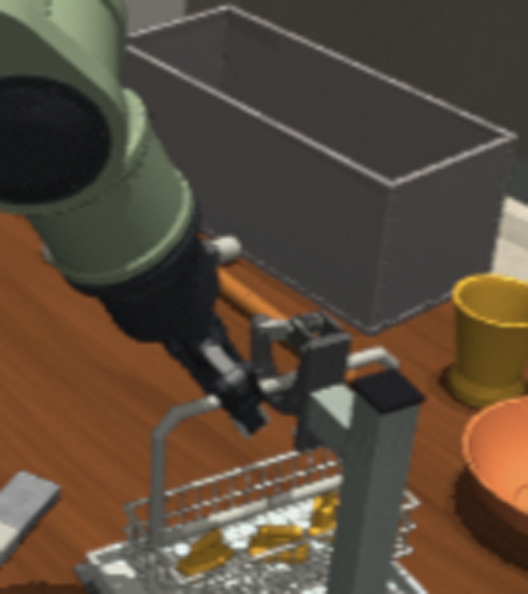

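The basket hangs from the hook with the gate shut and the jaws open around the bar. I'll retreat along the finger axis.

Request:
move_arm --motion '[[[-1,0,2],[0,0,0]],[[-4,1,7],[0,0,0]],[[-8,2,14],[0,0,0]],[[-12,2,22],[0,0,0]],[[-17,3,30],[0,0,0]],[[-24,5,42],[0,0,0]],[[-32,6,56],[0,0,0]],[[-42,8,74],[0,0,0]],[[-52,10,92],[0,0,0]],[[-60,12,106],[0,0,0]],[[-65,13,115],[0,0,0]],[[-67,13,118],[0,0,0]]]'

```text
clock: 15.4
position: [0.4157, -0.3397, 0.3349]
tool_rot: [-3.139, 0.523, 2.951]
force: [-0.4, -0.9, 0.7]
grip_width: 0.0361
```

Request:
move_arm --motion '[[[0,0,0],[0,0,0]],[[0,0,0],[0,0,0]],[[0,0,0],[0,0,0]],[[0,0,0],[0,0,0]],[[0,0,0],[0,0,0]],[[0,0,0],[0,0,0]],[[0,0,0],[0,0,0]],[[0,0,0],[0,0,0]],[[0,0,0],[0,0,0]],[[0,0,0],[0,0,0]],[[0,0,0],[0,0,0]],[[0,0,0],[0,0,0]]]'

```text
clock: 16.9
position: [0.416, -0.3395, 0.3344]
tool_rot: [-3.139, 0.522, 2.951]
force: [-0.8, -0.2, 0.0]
grip_width: 0.036
```

```bash
python3 - <<'E'
from h import *
A={}
for k in(0,1):
    t=grab_frame('top');S=grab_frame('side');A[k]=(t['frame'].astype(int),S['frame'].astype(int))
print([np.abs(A[0][i]-A[1][i]).max() for i in(0,1)])
save('f_t',t['frame'])
save('f_z',np.hstack([cv2.resize(t['frame'][130:260,350:450],None,fx=4,fy=4,interpolation=2),cv2.resize(S['frame'][220:350,310:410],None,fx=4,fy=4,interpolation=2)]))
save('f_s',S['frame'])
E
```

```text
[np.int64(13), np.int64(34)]
```

View pics/f_z.png

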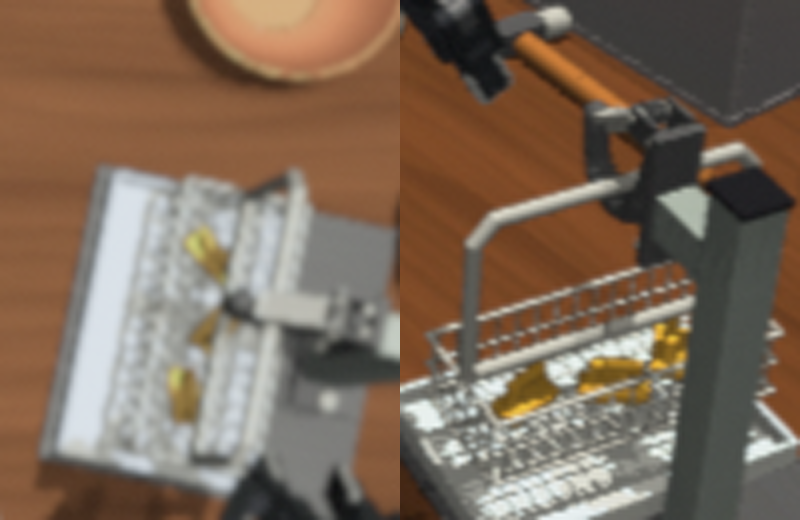

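View pics/f_s.png

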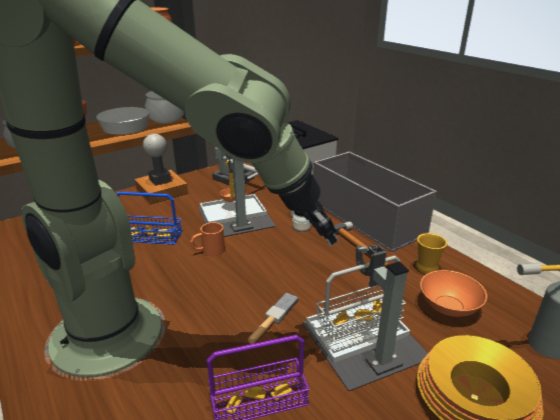

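View pics/f_t.png

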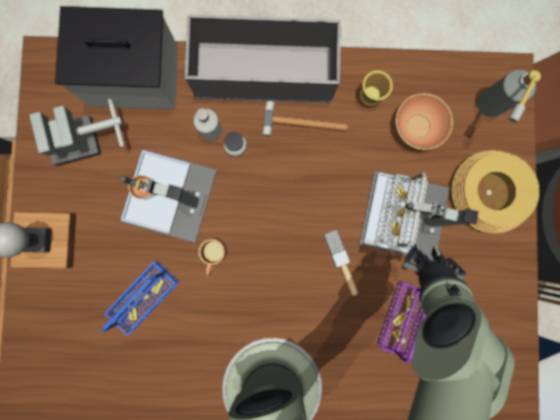

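The basket hangs level inside the hook with the gate shut (side crop about 620,115), and the bench things have not moved. I'll let any remaining swing die out, then check stillness before handing in.

Request:
move_arm --motion '[[[-5,1,9],[0,0,0]],[[-10,2,18],[0,0,0]],[[-10,2,18],[0,0,0]],[[-10,2,18],[0,0,0]],[[-10,2,18],[0,0,0]],[[-10,2,18],[0,0,0]],[[-10,2,18],[0,0,0]],[[-10,2,18],[0,0,0]],[[-10,2,18],[0,0,0]],[[-10,2,18],[0,0,0]],[[-10,2,18],[0,0,0]],[[-10,2,18],[0,0,0]]]'

```text
clock: 18.6
position: [0.406, -0.3375, 0.3524]
tool_rot: [-3.139, 0.522, 2.951]
force: [-0.0, -0.6, 0.6]
grip_width: 0.0363
```

```bash
python3 - <<'E'
from h import *
F=[grab_frame('side')['frame'].astype(int) for _ in range(6)]
for k in range(1,6):
    d=np.abs(F[k]-F[0]).max(2); print(d.max(),(d>12).sum(),(d[240:350,310:415]).max(), np.argwhere(d>12)[:3].tolist())
print(job_done())
E
```

```text
27 15 27 [[119, 183], [119, 184], [293, 372]]
26 19 26 [[293, 372], [295, 341], [295, 342]]
21 21 21 [[293, 372], [295, 341], [295, 342]]
28 33 28 [[114, 180], [114, 181], [292, 375]]
29 41 29 [[114, 180], [114, 181], [292, 375]]
the job is handed in; nothing more can be done
None
```

I hung the steel basket on the gated hook, released it, backed the arm clear, and handed the job in at about 19 s of the 48 s allowed. No verdict was reported.

I gripped the top bar 38 mm off centre with the tool tilted 30°, so the gripper stayed clear of the hook. I carried the basket level over the nose and lowered it onto the gate about 10 mm out from the seat.

- **Gate:** pressing it changed the vertical force by about 8 N. It then dropped back to just the basket's weight, and the pictures show the gate shut above the bar. I never read the gate angle directly; it is inferred from the force and the pictures.
- **Position:** just before release I estimated the bar to be within 1 mm of the hook seat, from the arm's position and the calibration, which is good to about 2 mm. After release I checked it only by eye.
- **Final state:** the pictures show the basket hanging level, the gripper well away, and the other things on the bench where they were.
- **Stillness:** six frames over the last 0.3 s before hand-in still differed in about 15 to 40 pixels, mostly at the basket. That could be a very slight remaining swing or picture noise; I judged it well under the speed limit but did not measure it.
- **Grasp:** at the grasp, one wrist joint (J6) was near its range limit, and the tool stopped about 2 mm off its target. I allowed for this in the later moves.

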